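# Lay the filter cells flat in the parts tray and shut the dust cover

### The job

Three round filter cells have been left standing on edge in the microscope parts tray. With the cover still open, tip each one over with a light push so that it lies flat on its back in the tray, lens collar up, without pinching or lifting it and without it falling onto or knocking against another cell: where two stand one behind the other, lay the one in front, which is in the way of the other's fall, before the one behind. Then slide the clear dust cover fully shut, leaving the spare cell that already lies in the tray and the things on the bench where they are.

Things in the scene. Friction and masses are not known exactly. Their poses are not given: they have to be found in the camera images.
- tray: fixed open tray, 246 x 346 mm outside, 230 (its x) x 330 (its y) mm inside, white floor 6 mm above the bench, aluminium walls 8 mm thick whose tops are 30 mm above the bench. Origin: centre of its underside, at bench height; z up. Its two long walls run on as runners to 530 mm on its +y side and carry the open cover there.
- cell_a: one of three alike black round filter cells standing on edge: disc 46 mm across, 10 mm thick, on a foot 20 mm wide and 10 thick, 48 mm tall in all, 60 g. One face is the flat back; a round metal lens collar (20 mm across, 8 mm high) stands from the middle of the other. Origin: middle of the foot's underside, mid-thickness; z up to the disc's centre (25 mm up); x square to the disc, out of the collar side.
- cell_b: filter cell like cell_a, same frame. Leaning a cell about 14 deg towards its back makes it fall that way, landing within 53 mm of where it stood. Well laid, its x points straight up and its origin is 5 mm above the tray floor. Fallen onto its collar it lies crooked, which is wrong.
- cell_c: filter cell like cell_a, same frame. It stands by itself, facing any way. The other two stand close together facing nearly alike: cell_b is 53 to 58 mm out from the back face side of cell_a (cell_a's -x), so cell_b is the front one, in the way of cell_a's fall.
- spare: a like filter cell already lying flat on its back in the tray, to be left alone: 46 mm disc 10 mm thick, collar up, 18 mm high in all. Origin: centre of its underside; z up.
- cover (a joint): travel of the sliding cover in m along the tray's -y: 0 fully open, 0.360 fully shut (end stop). Slides with about 2 N of friction and stays where left. The start is near open.
- cover_grip (a point): middle of the cover's black handle bar, 55 mm above the bench: 100 mm long along the tray's x, 18 mm thick along its y (the sliding way), 34 mm high above the cover's top. The cover is a clear plate 246 x 346 mm, 4 mm thick, top 35 mm above the bench; the handle's middle is 16 mm in from its leading (-y) edge. Pinch from above or push.
- bottle: brown glass bottle standing on the bench beside the tray, 48 mm in diameter, 115 mm tall; leave alone. Origin: centre of its underside.
- objective: steel microscope objective standing on the bench beside the tray, 33 mm in diameter, 46 mm tall; leave alone. Origin: centre of its underside.
- dish: clear covered culture dish on the bench at the tray's end, 94 mm in diameter, 20 mm high; leave alone. Origin: centre of its underside.
There are look-alikes about, which are no part of the job. What is shaped like the cell_b but orange is not meant.

How it is judged (in metres and radians):
On the way, in this order (a step that is already met when the one before it is completed fails the run):
1. of the close pair, the front cell (cell_b), which stands in the other's fall path, lies flat while the rear one (cell_a) still stands (angle between cell_b's own x axis and vertical below 0.12 rad and z of cell_b in the frame of tray between 0.006 and 0.0155 m and x of cell_b in the frame of tray between -0.115 and 0.115 m and y of cell_b in the frame of tray between -0.165 and 0.165 m and angle between cell_a's own x axis and vertical between 1.4 and 1.75 rad), for 0.1 s.
2. all three filter cells lie flat on their backs in the tray while the cover is still open (angle between each of cell_a, cell_b, cell_c's own x axis and vertical below 0.12 rad and z of cell_a in the frame of tray between 0.006 and 0.0155 m and x of cell_a in the frame of tray between -0.115 and 0.115 m and y of cell_a in the frame of tray between -0.165 and 0.165 m and linear speed of each of cell_a, cell_b, cell_c below 0.03 m/s and z of cell_b in the frame of tray between 0.006 and 0.0155 m and x of cell_b in the frame of tray between -0.115 and 0.115 m and y of cell_b in the frame of tray between -0.165 and 0.165 m and z of cell_c in the frame of tray between 0.006 and 0.0155 m and x of cell_c in the frame of tray between -0.115 and 0.115 m and y of cell_c in the frame of tray between -0.165 and 0.165 m and value of joint cover below 0.06 m), for 0.2 s.
3. the cover is fully shut over them (value of joint cover above 0.352 m), for 0.2 s.
At the end, for the whole second after the job is handed in: Each of the three cells lies at rest on the tray floor on its flat back, collar up (within 0.12 rad of level, not on top of anything), and the cover is within 8 mm of its end stop and still (angle between each of cell_a, cell_b, cell_c's own x axis and vertical below 0.12 rad and z of cell_a in the frame of tray between 0.006 and 0.0155 m and x of cell_a in the frame of tray between -0.115 and 0.115 m and y of cell_a in the frame of tray between -0.165 and 0.165 m and linear speed of each of cell_a, cell_b, cell_c below 0.03 m/s and z of cell_b in the frame of tray between 0.006 and 0.0155 m and x of cell_b in the frame of tray between -0.115 and 0.115 m and y of cell_b in the frame of tray between -0.165 and 0.165 m and z of cell_c in the frame of tray between 0.006 and 0.0155 m and x of cell_c in the frame of tray between -0.115 and 0.115 m and y of cell_c in the frame of tray between -0.165 and 0.165 m and value of joint cover above 0.352 m and velocity of joint cover below 0.01 m/s); the robot touches nothing.
It fails at once if a filter cell is pushed or pinched with more than 8 N (contact force between the fingers and cell_a above 8 N or contact force between the fingers and cell_b above 8 N or contact force between the fingers and cell_c above 8 N).
It fails at once if a filter cell is lifted off the tray (its foot more than 30 mm above the bench) (height (world z) of any of cell_a, cell_b, cell_c above 0.03 m).
It fails at once if one filter cell falls or knocks against another (more than 1 N between them) (contact force between cell_a and cell_b above 1 N or contact force between any of cell_a, cell_b and cell_c above 1 N or contact force between any of cell_a, cell_b, cell_c and spare above 1 N).
It fails at once if the spare cell or a thing on the bench is moved more than 12 mm or upset (distance of any of spare, bottle, objective, dish from where it was at the start of the episode above 0.012 m or angle between any of spare, bottle, objective, dish's own z axis and vertical above 0.4 rad).
It also fails if it takes over 67 s, if anything falls off the work surface, if the arm or the gripper's body presses on something with over 40 N, if the wrist force passes 120 N, or if a joint passes its speed limit or range.

### The arm

A 6-joint arm with a two-finger parallel gripper is mounted at the origin on the work surface. World frame = base frame: x ahead of the robot, y to its left, z up, the work surface at z = 0. Lengths are in m, angles in degrees, forces in N, time in s.
With the tool pointing down it reaches from about 0.4 to 0.825 m from the base axis. Payload 7 kg.
Tool frame: the origin (TCP) lies on the centre line of the jaws, within the pads' length; the fingertips stand 22 mm ahead of it and the grasp point (between the pads) lies 3 mm ahead of it; z points along the fingers, y is the line along which they close (so a half turn about z gives the same grasp; the last joint's range is limited). The gripper opens to 88 mm and grips with 3 to 60 N. Pads are 19 mm wide; open, the fingers measure 130 mm over their backs; the gripper's body (78 mm by 193 mm) begins 47 mm behind the grasp point.
Start: joints at [90.762, 20.546, 0.682, 0, -70.136, -16.507], TCP at [0.183, 0.65, 0.222] pointing down, gripper open.
Joint ranges: [-176.03, 176.03], [-82.01, 121.73], [-58.28, 71.71], [-173.87, 95.51], [-174.79, -0.11], [-173.66, 173.66]. Speed limits (degrees/s): [136.94, 136.94, 172.46, 180, 180, 180].

### API

Orientations are given as [roll, pitch, yaw] about the fixed x, y, z axes, in that order (R = Rz(yaw) Ry(pitch) Rx(roll)).
In Python, from plant import get_state, cams, r gives the robot as it stands.
- The arm moves only by the tool apply_moves, never from a script. Its argument "targets" is a list of rows, each an object with "dp": the shift along the world's x, y, z in m, a list of three; "yaw": the turn about the world's z in degrees. In form: [{"dp": [x, y, z], "yaw": yaw}, ...]. A call has 1 to 20 rows; each row is the pose to reach, as a shift and turn from the pose commanded when the call began; what a row does not reach only later rows make up. A row lasts 1/12 s, in which the tool goes at most 41.7 mm and 7.16 degrees, less where a joint would pass 70% of its speed; a pose out of reach is approached as far as the arm can. A call with a gripper value outside its range is refused whole. "grip" is the gripper command: -1 is fully open, 1 is shut, values between are in proportion, set as the call begins (left out, the last holds). The fingers move at their own pace and stop on an object; "squeeze" is the grip in N (left out, the last holds). Time passes only in rows, so rows that repeat a pose let the fingers close. It gives the time, the measured TCP pose, the force, the opening and the grip force at its end, in the units of the state.
- get_state(): the state, without advancing time (a new reading comes with each control period).
- cams.capture(name): name is "scene" or "top" or "wrist"; returns a dict with "image" (400x640x3 uint8, red, green, blue), "range_z" (400x640 float32, m along the optical axis (not along the pixel's ray), 0 where there is no reading), "fx", "fy", "cx", "cy" (pixels), "R" (3x3) and "t" (3): a world point X has camera coordinates R X + t; the wrist camera has in their place "T_tool_cam" (4x4, takes a point from camera to tool coordinates, whose origin is the TCP and whose axes are the flange's). Camera axes: x right, y down, z forward; pixel columns grow to the right and rows downward; lengths in m; the calibration is good to about 2 mm. The wrist camera is an equidistant fisheye: a pixel r from the principal point sees the ray r / f radians off the axis. A picture is of the moment at which its call begins: read the wrist's pose just before it.
- r.close_job(): hands the job in; it is judged then, once.
The state is a dict: "time_s": time; "joints": joint angles; "qd": joint speeds; "joint_torque": joint torques, N m; "tcp_pos": TCP position; "eef_rot": TCP orientation; "contact_force": force on the tool from outside, world axes, zero at the start; "moment": the same for the moment, N m; "gripper_width": finger opening in m; "gripper_force": force on a finger pad.
Only numpy, scipy, OpenCV 4.12 (cv2) and the standard library are available. Lean on these libraries where they do the work, as an engineer would, in place of code of your own. Each camera call takes 0.05 s, during which the arm holds its last target. There are 200 camera calls.

## Working session

There is one attempt and no reset: what is moved stays moved. The work goes in short steps, Python scripts to look and compute and a tool call to move; the robot and the scene stay as the last step left them, time stands still between calls to the robot, and variables do not carry over. Pictures are saved under pics/ and viewed, at most 10 in all, crops included, and the job is handed in when it is done.

Besides the shell and the picture viewer there is one more tool, called after "Emit:" as name([rows], argument=value, ...), one row to a line, values as JSON. apply_moves: Moves the arm, as the interface text tells. Its arguments: {"type":"object","properties":{"targets":{"type":"array","items":{"type":"object","properties":{"dp":{"type":"array","items":{"type":"number"}},"yaw":{"type":"number"}}}},"grip":{"type":"number"},"squeeze":{"type":"number"}},"required":["targets"]}

```bash
mkdir -p pics; ls
python3 - <<'E'
from plant import get_state,cams
import cv2,numpy as np
print(get_state())
for n in ["top","scene"]:
    c=cams.capture(n); np.savez("pics/"+n+"0.npz",**c)
    cv2.imwrite("pics/%s0.png"%n,c["image"][:,:,::-1]); print(n,c["fx"],c["cx"],c["cy"],c["R"],c["t"])
E
```

```text
pics
{'time_s': 0.0, 'joints': array([ 9.07614021e+01,  2.05898563e+01,  6.33620983e-01, -2.15085746e-02,
       -7.01354623e+01, -1.65061706e+01]), 'qd': array([ 0.05833233,  0.09551903,  0.03420221, -0.02269668,  0.0277459 ,
       -0.03416063]), 'joint_torque': array([ 6.21360687e-04, -5.82716238e+01,  2.93050647e+01,  6.99710146e+00,
        7.03025493e-03, -1.55522353e-04]), 'tcp_pos': array([0.18305429, 0.64918346, 0.22093499]), 'eef_rot': array([ 1.79906336e+02, -6.66946164e-03, -1.57520878e+01]), 'contact_force': array([ 0.45023297, -0.12702054,  1.04308798]), 'moment': array([ 0.00026086, -0.0130193 , -0.01265381]), 'gripper_force': 0.0, 'gripper_width': 0.08811548324297407}
top 495.13270276165895 325.4276657728261 207.18160809700166 [[-0.0299855  -0.99945836 -0.01355917]
 [-0.99599614  0.03101907 -0.08384215]
 [ 0.08421733  0.01099083 -0.99638679]] [-0.09110642  0.54111896  0.88976344]
scene 505.6018947181488 314.61871153226383 203.8858321651534 [[-0.84170911  0.53966805  0.01685761]
 [ 0.33390551  0.54481336 -0.76921097]
 [-0.42430283 -0.64182303 -0.6387725 ]] [ 0.50088389 -0.0817812   1.14261373]
```

View pics/top0.png

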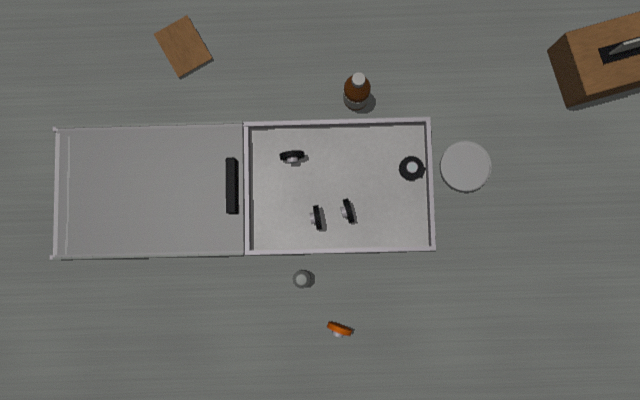

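View pics/scene0.png

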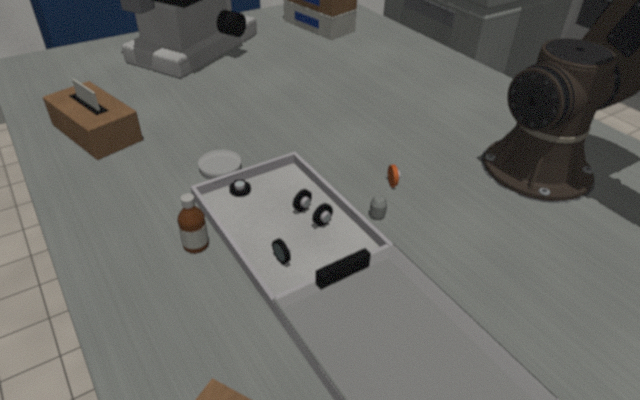

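Top view: the lone cell is cell_c at (292,156), with its collar towards image bottom. The pair is (317,217), which is cell_a, and (347,211), which is cell_b. Both collars face left, so the backs face right and cell_b is the front one. The spare is at (411,168), the orange look-alike at (339,329), the handle at (232,186), the bottle at (357,90), the objective at (303,279) and the dish at (466,166).

```bash
cat > h.py <<'E'
import numpy as np,cv2
def cloud(c):
    v,u=np.mgrid[:400,:640]; z=c["range_z"]
    P=np.stack([(u-c["cx"])/c["fx"]*z,(v-c["cy"])/c["fy"]*z,z],-1)
    W=(P-c["t"])@c["R"]; W[z==0]=np.nan
    return W
def ray(c,uv,h):
    d=np.array([(uv[0]-c["cx"])/c["fx"],(uv[1]-c["cy"])/c["fy"],1])@c["R"]; C=-c["R"].T@c["t"]
    return C+d*(h-C[2])/d[2]
E
python3 - <<'E'
from h import *
np.set_printoptions(precision=4,suppress=True)
c=dict(np.load("pics/top0.npz")); W=cloud(c); im=c["image"]; g=im.max(2)
print("cam",-c["R"].T@c["t"])
# tray corners (outer top z=.03)
m=(g<70).astype(np.uint8); m[:118]=0;m[260:]=0
n,l,s,cen=cv2.connectedComponentsWithStats(m)
for i in range(1,n):
    if s[i,4]<30: continue
    p=W[l==i]; p=p[~np.isnan(p[:,0])]
    top=p[p[:,2]>p[:,2].max()-.012]
    q=np.argwhere(l==i)[:,::-1].astype(np.float32)
    print(s[i],cen[i],"pts",len(p),"med",np.median(p,0),"max z",p[:,2].max(),"top",top.mean(0),cv2.minAreaRect(q))
for uv in [(247,121),(430,119),(434,249),(246,253)]: print("corner",ray(c,uv,.03))
for uv in [(340,190),(280,200),(400,230)]: print(W[uv[1],uv[0]])
I=im[130:240,215:440][:,:,::-1]
A=cv2.resize(I,None,fx=3.5,fy=3.5,interpolation=cv2.INTER_CUBIC)
s=dict(np.load("pics/scene0.npz"))["image"][170:290,225:385][:,:,::-1]
cv2.imwrite("pics/crop.png",A); cv2.imwrite("pics/crops.png",cv2.resize(s,None,fx=4,fy=4,interpolation=cv2.INTER_CUBIC))
E
```

```text
cam [ 0.4613 -0.1176  0.9307]
[249 122 176 127 622] [312.0113 143.1383] pts 615 med [ 0.6918 -0.0683  0.0168] max z 0.029221611314196604 top [ 0.6724 -0.1043  0.0221] ((308.6569519042969, 145.45689392089844), (99.51152801513672, 214.82763671875), 54.36845016479492)
[280 151  25  10 181] [291.884  154.8674] pts 181 med [ 0.6329 -0.0506  0.0484] max z 0.055763539531119545 top [ 0.6341 -0.0482  0.0507] ((292.0, 155.5), (9.0, 24.0), 90.0)
[226 157  13  57 719] [231.9583 185.6801] pts 716 med [0.5773 0.055  0.068 ] max z 0.07371884190300083 top [0.5771 0.0573 0.0685] ((232.0, 185.0), (56.0, 12.0), 90.0)
[399 156  27  25 377] [411.2414 168.6366] pts 375 med [ 0.604  -0.2684  0.0162] max z 0.02059371453963764 top [ 0.6056 -0.2695  0.0161] ((411.23529052734375, 168.55882263183594), (24.5242977142334, 24.18130111694336), 59.03623962402344)
[441 176  28  17  39] [453.6923 186.5641] pts 39 med [ 0.5686 -0.3458  0.0031] max z 0.018817916790251812 top [ 0.5692 -0.3479  0.016 ] ((453.3443908691406, 186.08021545410156), (31.372535705566406, 5.633458137512207), 29.05460548400879)
[343 199  12  25 157] [348.6497 210.8089] pts 157 med [ 0.5274 -0.1494  0.05  ] max z 0.05600291852954458 top [ 0.5291 -0.1487  0.0509] ((348.2059020996094, 210.82354736328125), (24.981168746948242, 7.276068687438965), 75.96376037597656)
[313 205  10  25 144] [317.2361 217.4653] pts 144 med [ 0.5176 -0.0927  0.0505] max z 0.058102313805678214 top [ 0.5185 -0.0924  0.0516] ((317.1589660644531, 217.28321838378906), (24.329151153564453, 6.310373783111572), 81.25383758544922)
corner [0.7025 0.0331 0.03  ]
corner [ 0.6949 -0.3058  0.03  ]
corner [ 0.4555 -0.3016  0.03  ]
corner [0.4585 0.039  0.03  ]
[ 0.5707 -0.1357  0.0086]
[ 0.5557 -0.0225  0.0057]
[ 0.4925 -0.2453  0.0042]
```

View pics/crop.png

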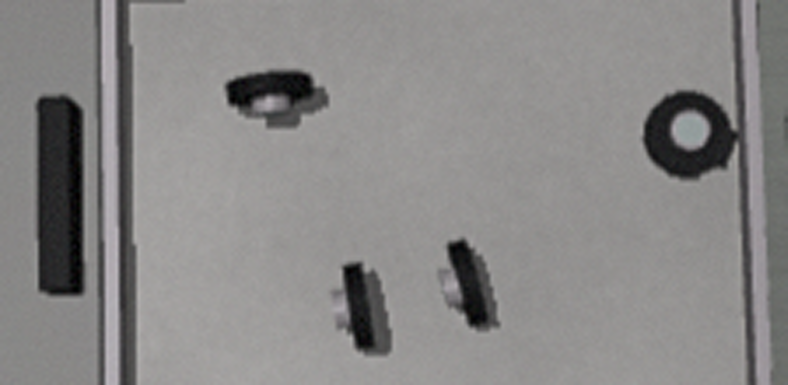

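View pics/crops.png

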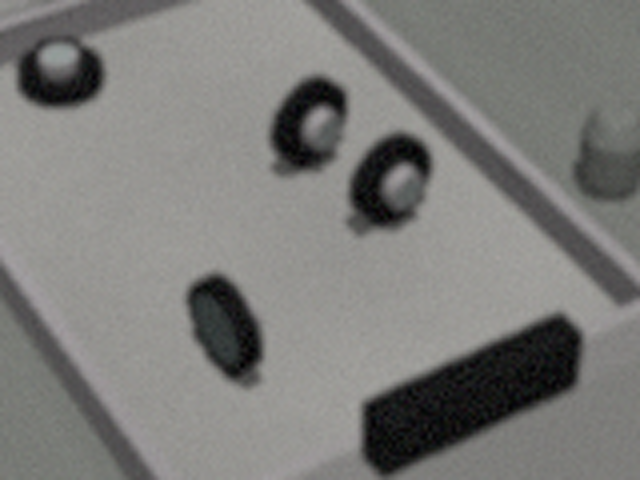

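The crops show collars on the +y side of both pair cells and on the -x side of cell_c, so (348,211) is cell_b and (317,217) is cell_a. I'll move to hover above the gap with the gripper shut.

Emit:
apply_moves([
  {"dp":[0.25,-0.33,0],"yaw":-30},
  {"dp":[0.25,-0.33,0],"yaw":-30},
  {"dp":[0.25,-0.33,0],"yaw":-30},
  {"dp":[0.25,-0.33,0],"yaw":-30},
  {"dp":[0.25,-0.33,0],"yaw":-30},
  {"dp":[0.25,-0.33,0],"yaw":-30},
  {"dp":[0.25,-0.33,0],"yaw":-30},
  {"dp":[0.25,-0.33,0],"yaw":-30},
  {"dp":[0.25,-0.33,0],"yaw":-30},
  {"dp":[0.34,-0.77,-0.02],"yaw":-62},
  {"dp":[0.34,-0.77,-0.02],"yaw":-62},
  {"dp":[0.34,-0.77,-0.02],"yaw":-62},
  {"dp":[0.34,-0.77,-0.02],"yaw":-62},
  {"dp":[0.34,-0.77,-0.02],"yaw":-62},
  {"dp":[0.34,-0.77,-0.02],"yaw":-62},
  {"dp":[0.34,-0.77,-0.02],"yaw":-62},
  {"dp":[0.34,-0.77,-0.02],"yaw":-62},
  {"dp":[0.34,-0.77,-0.02],"yaw":-62},
  {"dp":[0.34,-0.77,-0.02],"yaw":-62},
  {"dp":[0.34,-0.77,-0.02],"yaw":-62},
], grip=1)

```text
time_s: 1.77
tcp_pos: [0.5168, -0.0965, 0.2029]
eef_rot: [-180.0, 0.0, -77.7]
contact_force: [1.1, 0.9, 0.0]
gripper_width: 0.0003
gripper_force: 0.0
```

Emit:
apply_moves([
  {"dp":[0,0,0],"yaw":0},
  {"dp":[0,0,0],"yaw":0},
  {"dp":[0,0,0],"yaw":0},
])

```text
time_s: 2.02
tcp_pos: [0.5166, -0.0948, 0.2025]
eef_rot: [180.0, 0.0, -77.8]
contact_force: [-0.4, -0.3, -0.7]
gripper_width: 0.0006
gripper_force: 0.0
```

Run:
```python
from plant import get_state,cams
from h import *
np.set_printoptions(precision=4,suppress=True)
s=get_state(); print(s["time_s"],s["tcp_pos"],s["eef_rot"],s["gripper_width"],s["joints"],s["contact_force"])
c=cams.capture("wrist"); np.savez("pics/w1.npz",**c,p=s["tcp_pos"],e=s["eef_rot"]); cv2.imwrite("pics/w1.png",c["image"][:,:,::-1])
print(c["T_tool_cam"],c["fx"])
c=dict(np.load("pics/top0.npz")); W=cloud(c); g=c["image"].max(2)
for n,(x0,y0,x1,y1) in dict(b=(338,195,362,228),a=(308,201,330,234),c=(275,147,310,166)).items():
    m=np.zeros_like(g,bool); m[y0:y1,x0:x1]=1; m&=(g<60)
    for zz in (.035,.045):
        p=W[m&(W[...,2]>zz)][:,:2]
        _,S,V=np.linalg.svd(p-p.mean(0)); print(n,zz,len(p),p.mean(0),"n",V[1],np.degrees(np.arctan2(V[1,1],V[1,0])))
```

```text
2.0167 [ 0.5166 -0.0948  0.2025] [179.9524   0.0143 -77.8333] 0.0005602126234676386 [ 11.0125   7.266  -19.7014  -0.0149 -63.0805   1.161 ] [-0.4226 -0.2909 -0.6635]
[[-0.0006 -0.9662 -0.2579  0.0697]
 [ 1.     -0.0003 -0.001   0.0005]
 [ 0.0009 -0.2579  0.9662 -0.1643]
 [ 0.      0.      0.      1.    ]] 309.70691628693146
b 0.035 139 [ 0.5286 -0.1489] n [-0.2437  0.9698] 104.10765390627279
b 0.045 114 [ 0.5293 -0.1488] n [ 0.24   -0.9708] -76.11633799479188
a 0.035 134 [ 0.5179 -0.0926] n [ 0.1452 -0.9894] -81.64838589678895
a 0.045 108 [ 0.5183 -0.0924] n [-0.1308  0.9914] 97.51732804911852
c 0.035 149 [ 0.6337 -0.0489] n [0.9962 0.0869] 4.982678333160793
c 0.045 115 [ 0.6342 -0.0483] n [0.9972 0.0753] 4.319026864267504
```

View pics/w1.png

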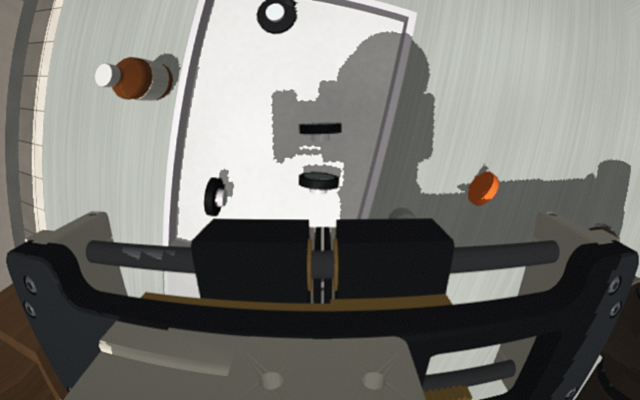

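The wrist view shows cell_b at (320,128) and cell_a at (319,181), both about square to the tool, with cell_c at (215,196). I'll cross-check the positions from this view.

```bash
cat >> h.py <<'E'
from scipy.spatial.transform import Rotation as Ro
def wcloud(c,p,e):
    v,u=np.mgrid[:400,:640]; x=u-c["cx"];y=v-c["cy"]; r=np.hypot(x,y)+1e-9; th=r/c["fx"]; z=c["range_z"]
    k=np.tan(th)/r
    P=np.stack([x*k*z,y*k*z,z],-1); P[(z==0)|(th>1.4)]=np.nan
    T=c["T_tool_cam"]; P=P@T[:3,:3].T+T[:3,3]
    return P@Ro.from_euler("xyz",e,degrees=True).as_matrix().T+p
E
python3 - <<'E'
from h import *
np.set_printoptions(precision=4,suppress=True)
c=dict(np.load("pics/w1.npz")); W=wcloud(c,c["p"],c["e"]); g=c["image"].max(2)
print("floor",W[100,250],W[170,270])
for n,(x0,y0,x1,y1) in dict(b=(290,115,350,145),a=(290,165,350,195),c=(195,170,228,217)).items():
    m=np.zeros_like(g,bool); m[y0:y1,x0:x1]=1; m&=(g<60)
    for zz in (.042,.048):
        p=W[m&(W[...,2]>zz)]; q=p[:,:2]
        _,S,V=np.linalg.svd(q-q.mean(0)); print(n,zz,len(p),p.mean(0),p.max(0),p.min(0),"n",V[1],np.degrees(np.arctan2(V[1,1],V[1,0])))
E
```

```text
floor [ 0.6168 -0.1637  0.0079] [ 0.5779 -0.0865  0.0075]
b 0.042 380 [ 0.5299 -0.1486  0.0516] [ 0.5507 -0.1395  0.0569] [ 0.5093 -0.1572  0.042 ] n [-0.2308  0.973 ] 103.3437690569547
b 0.048 309 [ 0.5299 -0.1486  0.0529] [ 0.5478 -0.1407  0.0569] [ 0.5134 -0.1564  0.0481] n [-0.2368  0.9716] 103.69893868548016
a 0.042 351 [ 0.5208 -0.0928  0.0512] [ 0.5406 -0.0858  0.057 ] [ 0.5002 -0.0987  0.042 ] n [-0.1309  0.9914] 97.52430793410596
a 0.048 278 [ 0.5198 -0.0927  0.0527] [ 0.5375 -0.0861  0.057 ] [ 0.5031 -0.0987  0.048 ] n [-0.143   0.9897] 98.21871335644276
c 0.042 329 [ 0.6336 -0.0508  0.0506] [ 0.6404 -0.0296  0.0569] [ 0.6282 -0.0683  0.0422] n [0.9929 0.119 ] 6.832328570632784
c 0.048 235 [ 0.6341 -0.0504  0.0526] [ 0.6399 -0.0315  0.0569] [ 0.6286 -0.0662  0.048 ] n [0.9968 0.0799] 4.581373814458208
```

Both views agree to about 2 mm. I'll go down into the gap behind cell_b.

Emit:
apply_moves([
  {"dp":[0.008,-0.03,0],"yaw":1.5},
  {"dp":[0.008,-0.03,0],"yaw":1.5},
  {"dp":[0.008,-0.03,-0.03],"yaw":1.5},
  {"dp":[0.008,-0.03,-0.06],"yaw":1.5},
  {"dp":[0.008,-0.03,-0.09],"yaw":1.5},
  {"dp":[0.008,-0.03,-0.11],"yaw":1.5},
  {"dp":[0.008,-0.03,-0.125],"yaw":1.5},
  {"dp":[0.008,-0.03,-0.134],"yaw":1.5},
  {"dp":[0.008,-0.03,-0.134],"yaw":1.5},
  {"dp":[0.008,-0.03,-0.134],"yaw":1.5},
])

```text
time_s: 2.9
tcp_pos: [0.5252, -0.1236, 0.0693]
eef_rot: [180.0, -0.0, -76.2]
contact_force: [0.3, 0.3, 0.2]
gripper_width: 0.0005
gripper_force: 0.0
```

Emit:
apply_moves([
  {"dp":[0.001,-0.003,0]},
  {"dp":[0.0015,-0.006,0]},
  {"dp":[0.002,-0.009,0]},
  {"dp":[0.003,-0.012,0]},
  {"dp":[0.0035,-0.0145,0]},
  {"dp":[0.004,-0.017,0]},
  {"dp":[0.0047,-0.0195,0]},
  {"dp":[0.0053,-0.022,0]},
  {"dp":[0.006,-0.0245,0]},
  {"dp":[0.0065,-0.027,0]},
  {"dp":[0.0065,-0.027,0]},
  {"dp":[0.0065,-0.027,0]},
])

```text
$.targets[0]: bad value
```

```bash
cat > look.py <<'E'
from plant import get_state,cams
from h import *
import sys
np.set_printoptions(precision=4,suppress=True)
s=get_state(); print(s["time_s"],s["tcp_pos"],s["eef_rot"],s["contact_force"])
k=sys.argv[1]
for n in ["wrist","scene"]:
    c=cams.capture(n); np.savez(f"pics/{n}{k}.npz",**c,p=s["tcp_pos"],e=s["eef_rot"])
    cv2.imwrite(f"pics/{n}{k}.png",c["image"][:,:,::-1])
    if n=="wrist": a=c["image"][:260,150:550]
    else: b=cv2.resize(c["image"][150:300,180:400],(381,260))
cv2.imwrite(f"pics/both{k}.png",np.hstack([a,b])[:,:,::-1])
E
python3 look.py 2
```

```text
2.9 [ 0.5252 -0.1236  0.0693] [179.9947  -0.0115 -76.1511] [0.3056 0.3116 0.1872]
```

View pics/both2.png

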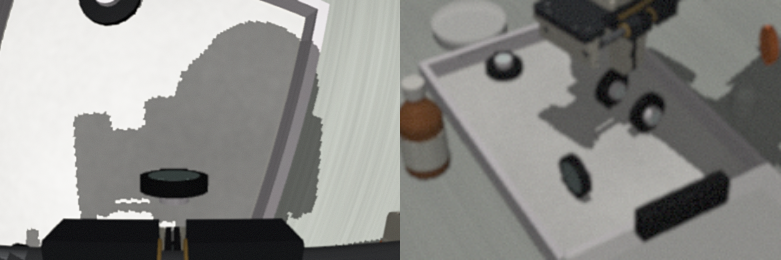

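The fingers are in the gap behind cell_b, which is still standing at (174,183) in the crop. The push call was refused because yaw was missing, so I'll repeat it with yaw.

Emit:
apply_moves([
  {"dp":[0.001,-0.003,0],"yaw":0},
  {"dp":[0.0015,-0.006,0],"yaw":0},
  {"dp":[0.002,-0.009,0],"yaw":0},
  {"dp":[0.003,-0.012,0],"yaw":0},
  {"dp":[0.0035,-0.0145,0],"yaw":0},
  {"dp":[0.004,-0.017,0],"yaw":0},
  {"dp":[0.0047,-0.0195,0],"yaw":0},
  {"dp":[0.0053,-0.022,0],"yaw":0},
  {"dp":[0.006,-0.0245,0],"yaw":0},
  {"dp":[0.0065,-0.027,0],"yaw":0},
  {"dp":[0.0065,-0.027,0],"yaw":0},
  {"dp":[0.0065,-0.027,0],"yaw":0},
  {"dp":[0.0065,-0.027,0],"yaw":0},
])

```text
time_s: 4.08
tcp_pos: [0.5314, -0.1514, 0.0689]
eef_rot: [180.0, 0.0, -76.2]
contact_force: [-0.2, -0.2, -0.4]
gripper_width: 0.0007
gripper_force: 0.0
```

```bash
python3 look.py 3
```

```text
4.0833 [ 0.5314 -0.1514  0.0689] [179.9942   0.0026 -76.2473] [-0.2043 -0.2497 -0.3818]
```

View pics/both3.png

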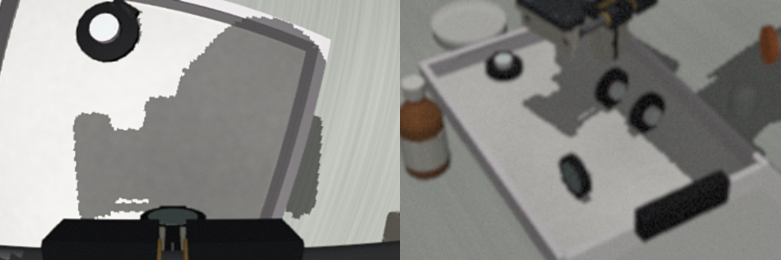

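Run:
```python
from h import *
np.set_printoptions(precision=3,suppress=True)
c=dict(np.load("pics/scene3.npz")); W=cloud(c)
P=np.array([[.5314,-.1514,.047],[.530,-.1487,.054],[.53,-.1487,.031],[.52,-.0927,.054]])@c["R"].T+c["t"]
print(P[:,:2]/P[:,2:]*[c["fx"],c["fy"]]+[c["cx"],c["cy"]])
im=c["image"][150:240,270:350]
cv2.imwrite("pics/z3.png",cv2.resize(im[:,:,::-1],None,fx=8,fy=7,interpolation=cv2.INTER_CUBIC)[:600])
for v in range(170,216,3): print(v,[("%.3f,%.3f,%.3f"%tuple(W[v,u])) for u in (298,303,308)])
```

```text
[[300.588 192.081]
 [301.93  189.75 ]
 [301.921 198.964]
 [322.135 203.783]]
170 ['0.545,-0.137,0.114', '0.533,-0.140,0.108', '0.520,-0.143,0.101']
173 ['0.545,-0.138,0.106', '0.533,-0.141,0.100', '0.519,-0.144,0.093']
176 ['0.546,-0.137,0.101', '0.532,-0.141,0.093', '0.519,-0.144,0.086']
179 ['0.544,-0.140,0.091', '0.531,-0.143,0.084', '0.520,-0.143,0.079']
182 ['0.544,-0.140,0.084', '0.531,-0.143,0.077', '0.472,-0.218,0.005']
185 ['0.545,-0.139,0.078', '0.488,-0.212,0.007', '0.478,-0.209,0.005']
188 ['0.501,-0.212,0.005', '0.493,-0.204,0.006', '0.484,-0.199,0.007']
191 ['0.538,-0.150,0.054', '0.530,-0.145,0.053', '0.518,-0.146,0.048']
194 ['0.540,-0.146,0.050', '0.532,-0.142,0.049', '0.516,-0.148,0.038']
197 ['0.545,-0.139,0.049', '0.530,-0.145,0.038', '0.517,-0.147,0.032']
200 ['0.545,-0.138,0.042', '0.535,-0.136,0.039', '0.524,-0.136,0.034']
203 ['0.544,-0.140,0.033', '0.535,-0.136,0.032', '0.523,-0.137,0.026']
206 ['0.544,-0.140,0.026', '0.536,-0.136,0.025', '0.516,-0.149,0.007']
209 ['0.545,-0.138,0.020', '0.529,-0.146,0.007', '0.520,-0.142,0.005']
212 ['0.541,-0.145,0.005', '0.532,-0.141,0.004', '0.525,-0.134,0.006']
215 ['0.547,-0.136,0.006', 'nan,nan,nan', '0.528,-0.129,0.003']
```

View pics/z3.png

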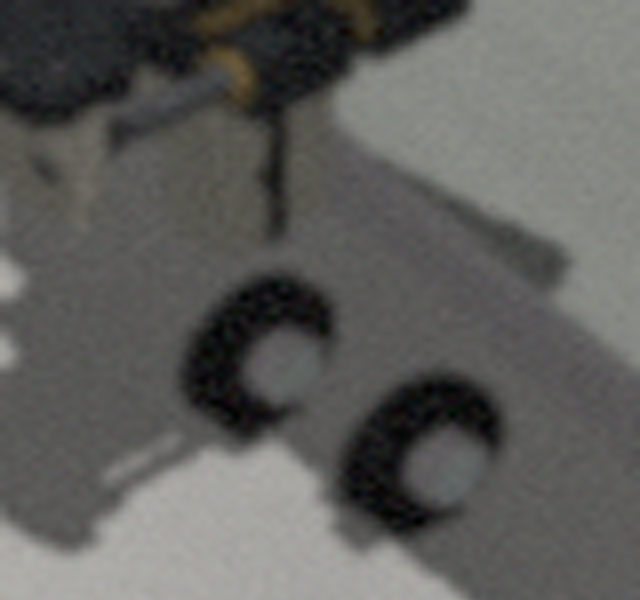

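The scene depth puts the closed fingertips at about z 0.074, not 0.047, so they passed over cell_b without touching it. I'll back off to the middle of the gap, go down in stages and check the tip height.

Emit:
apply_moves([
  {"dp":[-0.009,0.0345,0],"yaw":0},
  {"dp":[-0.009,0.0345,0],"yaw":0},
  {"dp":[-0.009,0.0345,0],"yaw":0},
  {"dp":[-0.009,0.0345,0],"yaw":0},
  {"dp":[-0.009,0.0345,-0.008],"yaw":0},
  {"dp":[-0.009,0.0345,-0.014],"yaw":0},
  {"dp":[-0.009,0.0345,-0.014],"yaw":0},
  {"dp":[-0.009,0.0345,-0.014],"yaw":0},
])

```text
time_s: 4.85
tcp_pos: [0.5219, -0.1174, 0.0541]
eef_rot: [179.9, 0.0, -76.3]
contact_force: [0.4, 0.4, -0.2]
gripper_width: 0.0005
gripper_force: 0.0
```

Run:
```python
from plant import get_state,cams
from h import *
np.set_printoptions(precision=4,suppress=True)
s=get_state(); p=s["tcp_pos"]; print(s["time_s"],p,s["contact_force"])
c=cams.capture("scene"); W=cloud(c)
d=W-p; a=np.radians(-76.2); f=np.array([np.cos(a),np.sin(a)]); l=np.array([-f[1],f[0]])
al=d[...,:2]@f; la=d[...,:2]@l
m=(np.abs(al)<.02)&(np.abs(la)<.03)&(W[...,2]>.015)&(d[...,2]<.06)
h=np.sort(W[m][:,2]); print(m.sum(),np.histogram(h,bins=np.arange(.015,.12,.005)))
lo=m&(W[...,2]<.075)
print(np.c_[W[lo],al[lo],la[lo]][np.argsort(W[lo][:,2])][:25])
cv2.imwrite("pics/z4.png",cv2.resize(c["image"][150:240,270:350][:,:,::-1],None,fx=6,fy=6,interpolation=cv2.INTER_CUBIC))
```

```text
4.85 [ 0.5219 -0.1174  0.0541] [ 0.381   0.3893 -0.1995]
389 (array([ 0,  5, 12, 15,  9,  1,  1,  0,  4, 28, 48, 45, 39, 38, 45, 35, 33,
       19, 10,  2]), array([0.015, 0.02 , 0.025, 0.03 , 0.035, 0.04 , 0.045, 0.05 , 0.055,
       0.06 , 0.065, 0.07 , 0.075, 0.08 , 0.085, 0.09 , 0.095, 0.1  ,
       0.105, 0.11 , 0.115]))
[[ 0.5286 -0.1357  0.0216  0.0193  0.0022]
 [ 0.5314 -0.1349  0.0234  0.0193  0.0051]
 [ 0.5201 -0.1382  0.0239  0.0197 -0.0066]
 [ 0.5287 -0.1356  0.0243  0.0193  0.0022]
 [ 0.5237 -0.1362  0.0243  0.0186 -0.0027]
 [ 0.5413 -0.0938  0.0251 -0.0183  0.0246]
 [ 0.5231 -0.1372  0.0258  0.0195 -0.0036]
 [ 0.5265 -0.1354  0.026   0.0186  0.0002]
 [ 0.535  -0.1328  0.0265  0.0181  0.0091]
 [ 0.5336 -0.1351  0.0268  0.02    0.0071]
 [ 0.5256 -0.1369  0.0271  0.0198 -0.001 ]
 [ 0.5323 -0.1335  0.0273  0.0181  0.0063]
 [ 0.529  -0.1351  0.0273  0.0189  0.0027]
 [ 0.5216 -0.1359  0.0286  0.0179 -0.0047]
 [ 0.537  -0.1334  0.0295  0.0191  0.0108]
 [ 0.5239 -0.1359  0.0296  0.0184 -0.0024]
 [ 0.5289 -0.1352  0.0298  0.019   0.0026]
 [ 0.5309 -0.1357  0.0303  0.0199  0.0044]
 [ 0.5344 -0.1338  0.0306  0.0189  0.0083]
 [ 0.5329 -0.1325  0.0309  0.0173  0.0071]
 [ 0.5233 -0.1369  0.0312  0.0193 -0.0033]
 [ 0.5365 -0.1341  0.0313  0.0197  0.0102]
 [ 0.5284 -0.1361  0.0314  0.0197  0.0019]
 [ 0.527  -0.1346  0.0319  0.0179  0.0009]
 [ 0.534  -0.1344  0.0325  0.0194  0.0078]]
```

View pics/z4.png

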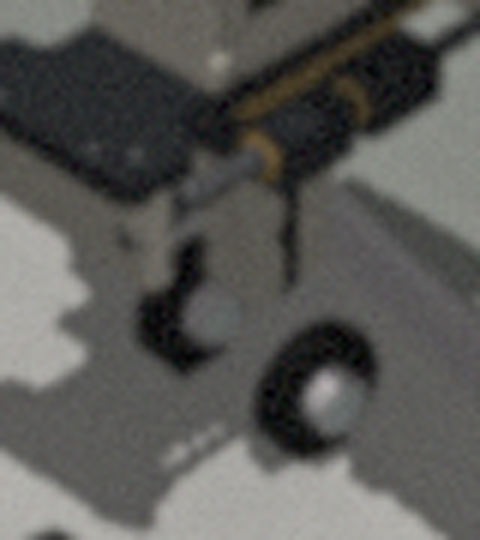

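The tips sit at about TCP height plus 5 mm: z 0.059 with the TCP at 0.054. cell_b is still standing, so I'll go down 13 mm and push it.

Emit:
apply_moves([
  {"dp":[0,0,-0.007],"yaw":0},
  {"dp":[0,0,-0.013],"yaw":0},
  {"dp":[0,0,-0.013],"yaw":0},
  {"dp":[0.001,-0.004,-0.013],"yaw":0},
  {"dp":[0.002,-0.008,-0.013],"yaw":0},
  {"dp":[0.003,-0.012,-0.013],"yaw":0},
  {"dp":[0.0035,-0.0145,-0.013],"yaw":0},
  {"dp":[0.004,-0.017,-0.013],"yaw":0},
  {"dp":[0.0047,-0.0195,-0.013],"yaw":0},
  {"dp":[0.0053,-0.022,-0.013],"yaw":0},
  {"dp":[0.006,-0.0245,-0.013],"yaw":0},
  {"dp":[0.0065,-0.027,-0.013],"yaw":0},
  {"dp":[0.007,-0.0295,-0.013],"yaw":0},
  {"dp":[0.0077,-0.032,-0.013],"yaw":0},
  {"dp":[0.0083,-0.0345,-0.013],"yaw":0},
  {"dp":[0.0083,-0.0345,-0.013],"yaw":0},
  {"dp":[0.0083,-0.0345,-0.013],"yaw":0},
  {"dp":[0.0083,-0.0345,-0.013],"yaw":0},
])

```text
time_s: 6.4
tcp_pos: [0.5307, -0.1515, 0.0419]
eef_rot: [180.0, 0.0, -76.2]
contact_force: [0.5, 0.2, 0.4]
gripper_width: 0.0004
gripper_force: 0.0
```

```bash
cat > chk.py <<'E'
from plant import get_state,cams
from h import *
np.set_printoptions(precision=4,suppress=True)
s=get_state(); print(s["time_s"],s["tcp_pos"],s["contact_force"])
for n in ("scene","top"):
    c=cams.capture(n); np.savez("pics/l_%s.npz"%n,**c); W=cloud(c); g=c["image"].max(2); cv2.imwrite("pics/l_%s.png"%n,c["image"][:,:,::-1])
    m=((g<55)&(W[...,0]>.47)&(W[...,0]<.685)&(W[...,1]<.0)&(W[...,1]>-.295)&(W[...,2]>.011)&(W[...,2]<.059)).astype(np.uint8)
    k,l,st,ce=cv2.connectedComponentsWithStats(m)
    for i in range(1,k):
        if st[i,4]>25:
            p=W[l==i]; print(n,ce[i],st[i,4],"mean",p.mean(0),"lo",np.percentile(p,3,0),"hi",np.percentile(p,97,0))
E
python3 chk.py
```

```text
6.4 [ 0.5307 -0.1515  0.0419] [0.493  0.2404 0.4058]
scene [239.6667 189.4884] 129 mean [ 0.6125 -0.2588  0.0148] lo [ 0.5914 -0.2822  0.0117] hi [ 0.6289 -0.246   0.0174]
scene [290.3512 201.7381] 168 mean [ 0.5439 -0.1703  0.0148] lo [ 0.524  -0.1962  0.0119] hi [ 0.5598 -0.1539  0.0176]
scene [320.8688 212.905 ] 221 mean [ 0.5261 -0.087   0.0384] lo [ 0.5012 -0.0923  0.0133] hi [ 0.5422 -0.0834  0.0538]
scene [282.7643 250.465 ] 157 mean [ 0.6376 -0.0365  0.0404] lo [ 0.6317 -0.0604  0.0146] hi [ 0.6418 -0.0248  0.0535]
```

cell_b lies flat (top below 0.018) with its disc near (0.541,-0.175), and cell_a is still standing. Next I'll rise, cross to cell_a's collar side and push it.

Emit:
apply_moves([
  {"dp":[0,0,0.02],"yaw":0},
  {"dp":[0,0,0.04],"yaw":0},
  {"dp":[0,0,0.045],"yaw":0},
  {"dp":[-0.005,0.03,0.045],"yaw":-3},
  {"dp":[-0.01,0.065,0.045],"yaw":-5.8},
  {"dp":[-0.015,0.0915,0.045],"yaw":-5.8},
  {"dp":[-0.015,0.0915,0.045],"yaw":-5.8},
  {"dp":[-0.015,0.0915,0.045],"yaw":-5.8},
  {"dp":[-0.015,0.0915,0.025],"yaw":-5.8},
  {"dp":[-0.015,0.0915,0.01],"yaw":-5.8},
  {"dp":[-0.015,0.0915,0],"yaw":-5.8},
  {"dp":[-0.015,0.0915,0],"yaw":-5.8},
  {"dp":[-0.015,0.0915,0],"yaw":-5.8},
])

```text
time_s: 7.58
tcp_pos: [0.5155, -0.0606, 0.0415]
eef_rot: [179.9, -0.0, -82.1]
contact_force: [-0.1, -0.2, -0.1]
gripper_width: 0.0004
gripper_force: 0.0
```

Emit:
apply_moves([
  {"dp":[0.0005,-0.004,0],"yaw":0},
  {"dp":[0.001,-0.008,0],"yaw":0},
  {"dp":[0.0015,-0.012,0],"yaw":0},
  {"dp":[0.002,-0.0145,0],"yaw":0},
  {"dp":[0.0023,-0.017,0],"yaw":0},
  {"dp":[0.0027,-0.0195,0],"yaw":0},
  {"dp":[0.003,-0.022,0],"yaw":0},
  {"dp":[0.0034,-0.0245,0],"yaw":0},
  {"dp":[0.0038,-0.027,0],"yaw":0},
  {"dp":[0.0041,-0.0295,0],"yaw":0},
  {"dp":[0.0045,-0.032,0],"yaw":0},
  {"dp":[0.0048,-0.034,0],"yaw":0},
  {"dp":[0.0048,-0.034,0],"yaw":0},
  {"dp":[0.0048,-0.034,0],"yaw":0},
  {"dp":[0.0048,-0.034,0],"yaw":0},
])

```text
time_s: 8.83
tcp_pos: [0.5205, -0.0939, 0.0419]
eef_rot: [180.0, 0.0, -82.0]
contact_force: [0.4, -0.1, -0.3]
gripper_width: 0.0001
gripper_force: 0.0
```

```bash
python3 chk.py
```

```text
8.8333 [ 0.5205 -0.0939  0.0419] [ 0.4202 -0.108  -0.3007]
scene [239.5827 189.6142] 127 mean [ 0.6129 -0.2584  0.0149] lo [ 0.5917 -0.2812  0.0117] hi [ 0.629  -0.2459  0.0175]
scene [285.2364 203.2727] 55 mean [ 0.5549 -0.1718  0.0145] lo [ 0.5484 -0.1868  0.0112] hi [ 0.5603 -0.1581  0.0171]
scene [310.8    215.3706] 170 mean [ 0.5313 -0.1137  0.0149] lo [ 0.5116 -0.139   0.0118] hi [ 0.5466 -0.0971  0.0175]
scene [282.8421 250.5658] 152 mean [ 0.6376 -0.0363  0.0404] lo [ 0.6323 -0.0582  0.0135] hi [ 0.6419 -0.024   0.0533]
top [411.0163 168.5603] 307 mean [ 0.6057 -0.2689  0.0162] lo [ 0.5879 -0.2899  0.0131] hi [ 0.6262 -0.2494  0.0193]
top [364.8321 207.85  ] 280 mean [ 0.5351 -0.1804  0.0163] lo [ 0.5179 -0.1986  0.0135] hi [ 0.5565 -0.1608  0.0191]
```

cell_a is flat too, with cell_b clear of it. Now cell_c: rise, turn 87° and go to its collar side.

Emit:
apply_moves([
  {"dp":[0,0,0.03],"yaw":0},
  {"dp":[0,0,0.06],"yaw":0},
  {"dp":[0.01,0.005,0.06],"yaw":7},
  {"dp":[0.02,0.01,0.06],"yaw":14},
  {"dp":[0.03,0.02,0.06],"yaw":21},
  {"dp":[0.04,0.03,0.06],"yaw":28},
  {"dp":[0.05,0.0412,0.06],"yaw":35},
  {"dp":[0.06,0.0412,0.06],"yaw":42},
  {"dp":[0.07,0.0412,0.06],"yaw":49},
  {"dp":[0.0813,0.0412,0.06],"yaw":56},
  {"dp":[0.0813,0.0412,0.06],"yaw":63},
  {"dp":[0.0813,0.0412,0.06],"yaw":70},
  {"dp":[0.0813,0.0412,0.06],"yaw":77},
  {"dp":[0.0813,0.0412,0.06],"yaw":84},
  {"dp":[0.0813,0.0412,0.06],"yaw":87},
  {"dp":[0.0813,0.0412,0.06],"yaw":87},
  {"dp":[0.0813,0.0412,0.06],"yaw":87},
])

```text
time_s: 10.35
tcp_pos: [0.6018, -0.0527, 0.1019]
eef_rot: [-180.0, 0.0, 4.8]
contact_force: [0.1, 0.9, -0.1]
gripper_width: 0.0004
gripper_force: 0.0
```

Emit:
apply_moves([
  {"dp":[0,0,-0.03],"yaw":0},
  {"dp":[0,0,-0.045],"yaw":0},
  {"dp":[0,0,-0.055],"yaw":0},
  {"dp":[0,0,-0.06],"yaw":0},
  {"dp":[0,0,-0.06],"yaw":0},
  {"dp":[0,0,-0.06],"yaw":0},
])

```text
time_s: 10.85
tcp_pos: [0.6023, -0.0527, 0.0424]
eef_rot: [180.0, -0.0, 4.9]
contact_force: [-0.1, 0.4, -0.2]
gripper_width: 0.0002
gripper_force: 0.0
```

```bash
python3 chk.py
python3 - <<'E'
from h import *
np.set_printoptions(precision=4,suppress=True)
c=dict(np.load("pics/l_top.npz")); W=cloud(c); g=c["image"].astype(int)
# wall +x inner edge: z>.022 pixels near x .69 for y band
for y in (-.2,-.12,-.05,0):
    m=(abs(W[...,1]-y)<.01)&(W[...,0]>.66)&(W[...,0]<.73)&(W[...,2]>.022)&(W[...,2]<.04)
    print(y,m.sum(),np.percentile(W[m][:,0],[5,50,95]) if m.any() else 0)
E
```

```text
10.85 [ 0.6023 -0.0527  0.0424] [-0.087   0.4074 -0.2306]
scene [238.451  190.1667] 102 mean [ 0.6156 -0.2581  0.0147] lo [ 0.5966 -0.2805  0.0117] hi [ 0.6289 -0.2456  0.0173]
scene [282.6506 249.3795] 166 mean [ 0.6372 -0.0376  0.0419] lo [ 0.6314 -0.0621  0.0166] hi [ 0.6422 -0.0249  0.0538]
top [410.9837 168.5798] 307 mean [ 0.6057 -0.2689  0.0162] lo [ 0.5879 -0.2896  0.0133] hi [ 0.626  -0.2491  0.0193]
top [363.2251 206.6901] 342 mean [ 0.5373 -0.1775  0.0162] lo [ 0.5183 -0.1979  0.013 ] hi [ 0.5571 -0.1572  0.0192]
top [333.0065 213.9837] 307 mean [ 0.5255 -0.1212  0.0161] lo [ 0.505  -0.1417  0.0132] hi [ 0.5438 -0.1005  0.0193]
-0.2 54 [0.6916 0.6947 0.6988]
-0.12 52 [0.6919 0.695  0.6992]
-0.05 0 0
0 0 0
```

Emit:
apply_moves([
  {"dp":[0.004,0.0003,0],"yaw":0},
  {"dp":[0.008,0.0006,0],"yaw":0},
  {"dp":[0.012,0.001,0],"yaw":0},
  {"dp":[0.014,0.0012,0],"yaw":0},
  {"dp":[0.016,0.0014,0],"yaw":0},
  {"dp":[0.018,0.0016,0],"yaw":0},
  {"dp":[0.02,0.0018,0],"yaw":0},
  {"dp":[0.022,0.002,0],"yaw":0},
  {"dp":[0.024,0.0022,0],"yaw":0},
  {"dp":[0.026,0.0024,0],"yaw":0},
  {"dp":[0.028,0.0026,0],"yaw":0},
  {"dp":[0.03,0.0028,0],"yaw":0},
  {"dp":[0.032,0.003,0],"yaw":0},
  {"dp":[0.0335,0.003,0],"yaw":0},
  {"dp":[0.0335,0.003,0],"yaw":0},
  {"dp":[0.0335,0.003,0],"yaw":0},
  {"dp":[0.0335,0.003,0],"yaw":0},
])

```text
time_s: 12.37
tcp_pos: [0.6352, -0.0498, 0.0419]
eef_rot: [-180.0, 0.0, 4.9]
contact_force: [-0.0, 0.7, -0.2]
gripper_width: 0.0001
gripper_force: 0.0
```

```bash
python3 chk.py
```

```text
12.3667 [ 0.6352 -0.0498  0.0419] [-0.0054  0.7308 -0.158 ]
scene [268.7225 267.0144] 209 mean [ 0.666  -0.0369  0.0149] lo [ 0.6468 -0.0586  0.0118] hi [ 0.6836 -0.0224  0.017 ]
top [411.0318 168.5732] 314 mean [ 0.6057 -0.269   0.0163] lo [ 0.5879 -0.2898  0.0132] hi [ 0.6257 -0.2489  0.019 ]
top [364.1564 206.6109] 275 mean [ 0.5374 -0.1793  0.016 ] lo [ 0.5181 -0.1979  0.0133] hi [ 0.5573 -0.1585  0.0187]
top [335.4686 215.1787] 207 mean [ 0.5232 -0.1257  0.0162] lo [ 0.5048 -0.1416  0.0134] hi [ 0.5423 -0.1077  0.0187]
```

All three read flat. I'll rise and go round behind the cover handle (+y side), then check from there.

Emit:
apply_moves([
  {"dp":[0,0,0.04],"yaw":0},
  {"dp":[0,0,0.08],"yaw":0},
  {"dp":[-0.01,0.02,0.1],"yaw":-7},
  {"dp":[-0.02,0.04,0.1],"yaw":-14},
  {"dp":[-0.03,0.06,0.1],"yaw":-21},
  {"dp":[-0.04,0.08,0.1],"yaw":-28},
  {"dp":[-0.05,0.1,0.1],"yaw":-35},
  {"dp":[-0.058,0.12,0.1],"yaw":-42},
  {"dp":[-0.058,0.14,0.1],"yaw":-49},
  {"dp":[-0.058,0.15,0.1],"yaw":-56},
  {"dp":[-0.058,0.15,0.1],"yaw":-63},
  {"dp":[-0.058,0.15,0.1],"yaw":-70},
  {"dp":[-0.058,0.15,0.1],"yaw":-77},
  {"dp":[-0.058,0.15,0.1],"yaw":-84},
  {"dp":[-0.058,0.15,0.1],"yaw":-91},
  {"dp":[-0.058,0.15,0.1],"yaw":-96},
  {"dp":[-0.058,0.15,0.1],"yaw":-96},
  {"dp":[-0.058,0.15,0.1],"yaw":-96},
])

```text
time_s: 13.97
tcp_pos: [0.5772, 0.1002, 0.142]
eef_rot: [-180.0, 0.0, -90.9]
contact_force: [1.3, -0.4, 0.4]
gripper_width: 0.0002
gripper_force: 0.0
```

```bash
python3 chk.py
python3 - <<'E'
from h import *
np.set_printoptions(precision=4,suppress=True)
for n in ("scene","top"):
    c=dict(np.load(f"pics/l_{n}.npz")); W=cloud(c)
    m=(abs(W[...,0]-.577)<.07)&(W[...,1]>.02)&(W[...,1]<.08)&(W[...,2]>.058)&(W[...,2]<.08)
    p=W[m]; print(n,m.sum(),np.percentile(p,[3,50,97],axis=0) if m.any() else 0)
E
```

```text
13.9667 [0.5772 0.1002 0.142 ] [ 1.2892 -0.4029  0.3608]
scene [239.7398 189.6504] 123 mean [ 0.6125 -0.2584  0.0147] lo [ 0.5916 -0.2799  0.0113] hi [ 0.6287 -0.2461  0.0175]
scene [287.3548 202.8817] 93 mean [ 0.5507 -0.1706  0.0146] lo [ 0.5387 -0.1919  0.0116] hi [ 0.5604 -0.1556  0.0169]
scene [268.2199 267.9267] 191 mean [ 0.6678 -0.0354  0.0149] lo [ 0.6479 -0.057   0.012 ] hi [ 0.6839 -0.0223  0.0173]
top [291.3102 141.8248] 274 mean [ 0.6636 -0.0472  0.0161] lo [ 0.6439 -0.0655  0.013 ] hi [ 0.684  -0.0265  0.0189]
top [411.1734 168.6533] 323 mean [ 0.6056 -0.2692  0.0162] lo [ 0.5878 -0.2896  0.0135] hi [ 0.626  -0.2489  0.0192]
top [363.7172 207.1178] 297 mean [ 0.5365 -0.1784  0.0162] lo [ 0.518  -0.1978  0.0132] hi [ 0.5559 -0.1583  0.0191]
top [334.1541 215.2616] 279 mean [ 0.5231 -0.1232  0.0161] lo [ 0.5049 -0.1415  0.0131] hi [ 0.5424 -0.1008  0.019 ]
scene 686 [[0.5341 0.0517 0.059 ]
 [0.5836 0.063  0.0673]
 [0.6286 0.0687 0.0698]]
top 610 [[0.531  0.0492 0.0607]
 [0.5771 0.0567 0.0686]
 [0.6243 0.0658 0.0714]]
```

All three cells lie flat at the same height as the spare, and the handle spans y 0.049 to 0.067. I'll go down behind it and push.

Emit:
apply_moves([
  {"dp":[0,0,-0.04],"yaw":0},
  {"dp":[0,0,-0.07],"yaw":0},
  {"dp":[0,0,-0.09],"yaw":0},
  {"dp":[0,0,-0.097],"yaw":0},
  {"dp":[0,0,-0.097],"yaw":0},
  {"dp":[0,-0.008,-0.097],"yaw":0},
  {"dp":[0,-0.015,-0.097],"yaw":0},
  {"dp":[0,-0.02,-0.097],"yaw":0},
  {"dp":[0,-0.024,-0.097],"yaw":0},
  {"dp":[0,-0.028,-0.097],"yaw":0},
  {"dp":[0,-0.033,-0.097],"yaw":0},
  {"dp":[0,-0.04,-0.097],"yaw":0},
])

```text
time_s: 15.07
tcp_pos: [0.578, 0.0603, 0.0456]
eef_rot: [-179.9, 0.0, -91.0]
contact_force: [-0.1, 3.1, 1.2]
gripper_width: 0.0001
gripper_force: 1.2
```

Run:
```python
from plant import get_state,cams
from h import *
np.set_printoptions(precision=4,suppress=True)
s=get_state(); print(s["tcp_pos"],s["contact_force"])
c=cams.capture("scene"); W=cloud(c)
m=(abs(W[...,0]-.577)<.04)&(W[...,1]>.0)&(W[...,1]<.1)&(W[...,2]>.045)&(W[...,2]<.08)&(c["image"].max(2)<50)
p=W[m]; print(m.sum(),np.percentile(p,[3,50,97],axis=0))
```

```text
[0.578  0.0603 0.0456] [-0.1346  3.1194  1.2366]
181 [[0.5394 0.0444 0.0459]
 [0.603  0.0483 0.0596]
 [0.6164 0.0699 0.0742]]
```

The force of about 3 N shows the handle is being pushed, so I'll continue.

Emit:
apply_moves([
  {"dp":[0,-0.008,0],"yaw":0},
  {"dp":[0,-0.018,0],"yaw":0},
  {"dp":[0,-0.03,0],"yaw":0},
  {"dp":[0,-0.042,0],"yaw":0},
  {"dp":[0,-0.054,0],"yaw":0},
  {"dp":[0,-0.066,0],"yaw":0},
  {"dp":[0,-0.078,0],"yaw":0},
  {"dp":[0,-0.09,0],"yaw":0},
  {"dp":[0,-0.102,0],"yaw":0},
  {"dp":[0,-0.114,0],"yaw":0},
  {"dp":[0,-0.126,0],"yaw":0},
  {"dp":[0,-0.138,0],"yaw":0},
  {"dp":[0,-0.15,0],"yaw":0},
  {"dp":[0,-0.162,0],"yaw":0},
  {"dp":[0,-0.174,0],"yaw":0},
  {"dp":[-0.001,-0.186,0],"yaw":0},
  {"dp":[-0.001,-0.198,0],"yaw":0},
  {"dp":[-0.001,-0.208,0],"yaw":0},
  {"dp":[-0.001,-0.216,0],"yaw":0},
  {"dp":[-0.001,-0.22,0],"yaw":0},
])

```text
time_s: 16.78
tcp_pos: [0.5764, -0.161, 0.0449]
eef_rot: [-180.0, -0.0, -91.1]
contact_force: [-0.4, 1.3, -1.0]
gripper_width: 0.0002
gripper_force: 1.1
```

Emit:
apply_moves([
  {"dp":[0,-0.008,0],"yaw":0},
  {"dp":[0,-0.018,0],"yaw":0},
  {"dp":[0,-0.028,0],"yaw":0},
  {"dp":[0,-0.038,0],"yaw":0},
  {"dp":[0,-0.048,0],"yaw":0},
  {"dp":[0,-0.058,0],"yaw":0},
  {"dp":[0,-0.066,0],"yaw":0},
  {"dp":[0,-0.074,0],"yaw":0},
  {"dp":[-0.001,-0.081,0],"yaw":0},
  {"dp":[-0.001,-0.086,0],"yaw":0},
  {"dp":[-0.001,-0.09,0],"yaw":0},
  {"dp":[-0.001,-0.094,0],"yaw":0},
  {"dp":[-0.001,-0.097,0],"yaw":0},
  {"dp":[-0.001,-0.1,0],"yaw":0},
  {"dp":[-0.001,-0.1,0],"yaw":0},
])

```text
time_s: 18.03
tcp_pos: [0.5754, -0.2603, 0.045]
eef_rot: [-180.0, -0.0, -91.0]
contact_force: [1.1, 0.1, 0.4]
gripper_width: 0.0007
gripper_force: 0.0
```

Emit:
apply_moves([
  {"dp":[0,-0.0015,0],"yaw":0},
  {"dp":[0,-0.003,0],"yaw":0},
  {"dp":[0,-0.0045,0],"yaw":0},
  {"dp":[0,-0.006,0],"yaw":0},
  {"dp":[0,-0.007,0],"yaw":0},
  {"dp":[0,-0.008,0],"yaw":0},
])

```text
time_s: 18.53
tcp_pos: [0.5753, -0.2678, 0.0451]
eef_rot: [-180.0, -0.0, -91.0]
contact_force: [-0.2, 2.7, 1.6]
gripper_width: 0.0006
gripper_force: 1.0
```

Emit:
apply_moves([
  {"dp":[0,-0.001,0],"yaw":0},
  {"dp":[0,-0.002,0],"yaw":0},
  {"dp":[0,-0.003,0],"yaw":0},
])

```text
time_s: 18.78
tcp_pos: [0.5753, -0.2682, 0.045]
eef_rot: [180.0, 0.2, -91.0]
contact_force: [-0.6, 22.9, 9.6]
gripper_width: 0.0006
gripper_force: 11.4
```

The push hit the end stop at 23 N, so I'll back off and go up.

Emit:
apply_moves([
  {"dp":[0,0.006,0],"yaw":0},
  {"dp":[0,0.015,0],"yaw":0},
  {"dp":[0,0.025,0],"yaw":0},
  {"dp":[0,0.03,0.03],"yaw":0},
  {"dp":[0,0.03,0.07],"yaw":0},
  {"dp":[0,0.06,0.11],"yaw":0},
  {"dp":[0,0.1,0.14],"yaw":0},
  {"dp":[0,0.14,0.16],"yaw":0},
  {"dp":[-0.02,0.18,0.16],"yaw":0},
  {"dp":[-0.04,0.22,0.16],"yaw":0},
  {"dp":[-0.05,0.26,0.16],"yaw":0},
  {"dp":[-0.06,0.3,0.16],"yaw":0},
  {"dp":[-0.07,0.34,0.16],"yaw":0},
  {"dp":[-0.08,0.38,0.16],"yaw":0},
  {"dp":[-0.09,0.42,0.16],"yaw":0},
  {"dp":[-0.09,0.46,0.16],"yaw":0},
  {"dp":[-0.09,0.5,0.16],"yaw":0},
  {"dp":[-0.09,0.5,0.16],"yaw":0},
  {"dp":[-0.09,0.5,0.16],"yaw":0},
])

```text
time_s: 20.37
tcp_pos: [0.4849, 0.2328, 0.2047]
eef_rot: [-180.0, -0.0, -90.8]
contact_force: [0.0, -0.2, -0.1]
gripper_width: 0.0006
gripper_force: 0.0
```

```bash
python3 chk.py
python3 - <<'E'
from h import *
np.set_printoptions(precision=4,suppress=True)
c=dict(np.load("pics/l_top.npz")); W=cloud(c)
m=(abs(W[...,0]-.577)<.07)&(W[...,1]>-.32)&(W[...,1]<-.2)&(W[...,2]>.058)&(W[...,2]<.08)
print(m.sum(),np.percentile(W[m],[3,50,97],axis=0))
E
```

```text
20.3667 [0.4849 0.2328 0.2047] [ 0.0299 -0.2469 -0.1215]
scene [247.3361 166.3689] 366 mean [ 0.5813 -0.2801  0.0485] lo [ 0.5334 -0.2831  0.0382] hi [ 0.6259 -0.2773  0.0584]
top [421.1183 182.6882] 93 mean [ 0.5743 -0.2802  0.0504] lo [ 0.5289 -0.2807  0.0414] hi [ 0.6179 -0.2796  0.0586]
624 [[ 0.529  -0.297   0.0613]
 [ 0.5747 -0.2876  0.0687]
 [ 0.6223 -0.2798  0.0715]]
```

View pics/l_top.png

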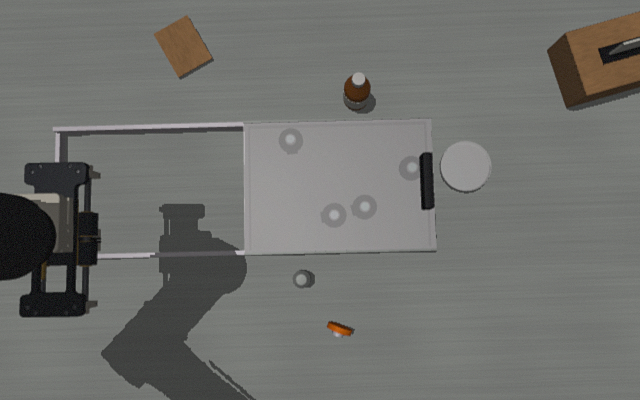

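The cover is fully shut with the handle at (427,181). All four cells lie flat beneath it, collars up, at (291,140), (334,215), (364,206) and (411,168). The bench items haven't moved and the robot touches nothing.

```bash
python3 -c "
from plant import r
print(r.close_job())"
```

```text
the job is handed in; nothing more can be done
None
```

I tipped cell_b, then cell_a, then cell_c flat on their backs, collars up. I then slid the cover to its end stop, with the spare and the bench things where they were, and handed the job in at about 20 s; no verdict was returned.

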